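# Set the batch-number drum and lock it

### The arm

A 7-joint arm with a two-finger parallel gripper is mounted at the origin on the work surface; the furniture and walls round the work are solid. World frame = base frame: x ahead of the robot, y to its left, z up, the work surface at z = 0. Lengths are in m, angles in rad, forces in N, time in s.
With the tool pointing down it reaches from about 0.4 to 0.9 m from the base axis. Payload 5.6 kg.
Tool frame: the origin (TCP) lies midway between the tips of the shut fingers; the grasp point (between the pads) lies 19 mm behind it (env.hold_point_z is the distance from the TCP to the grasp point, in m); z points along the fingers, x is the direction in which the jaws open and shut, and the axes are right-handed (so a half turn about z gives the same grasp; the last joint's range is limited). The gripper opens to 92 mm and grips with 3 to 60 N. Pads are 20 mm wide; open, the fingers measure 128 mm over their backs; the gripper's body (75 mm by 189 mm) begins 69 mm behind the grasp point.
Start: joints at [1.275, 0.468, -0.012, 1.603, 0.006, 1.071, -0.056], TCP at [0.163, -0.629, 0.215] pointing down, gripper open.
Joint ranges: [-2.53, 2.53], [-0.31, 2.02], [-1.57, 1.55], [0.28, 2.44], [-1.29, 4.43], [0.15, 1.84], [-2.92, 2.92]. Speed limits (rad/s): [2.57, 2.57, 3.14, 3.14, 3.14, 3.14, 3.14].

### API

Orientations are given as a rotation vector (axis times angle).
In Python, from plant import env gives the robot as it stands. Calls block until the motion is done:
- env.move_ptp(position, orientation): joint-space move of the TCP to a pose.
- env.movel(position, frame=None, speed=0.15, contact_N=None): straight line of the TCP; frame=None keeps the orientation; speed is the mean speed in m/s. With contact_N (N) it stops when the force on the tool has changed by that much, and returns True; else False.
- env.move_j(angles): joint-space move.
- env.gripper_open() and env.close(grasp_force=None): open the fingers fully, or close them until they stop; grasp_force is the grip in N (None keeps the last).
- env.sleep(seconds).
- env.inverse_kinematics(position, orientation): joint angles nearest the present ones, or None.
- env.get_state(): the state.
- env.get_image(name): name is "scene" or "top"; returns a dict with "pixels" (400x640x3 uint8, red, green, blue), "fx", "fy", "cx", "cy" (pixels), "k1" (the pictures are not rectified: a ray, as slopes to the right and down, at radius r is drawn at 1 + k1 r^2 times it, then the intrinsics apply), "origin" and "rotation" of the camera in the world. Camera axes: x right, y up, looking along -z (the intrinsics and any distortion apply to the point x, -y, -z); pixel columns grow to the right and rows downward; lengths in m; the calibration is good to about 2 mm. A picture is of the moment at which its call begins. There is no depth.
A pose or a line that the arm cannot do raises env.PlanningError and nothing moves.
- env.job_done(): hands the job in, once; it reports no verdict.
Trained networks look in the newest picture that a camera, given by its name, has taken for a name from the list of things; names that differ only in an ending like _2 or _b are one class to them, and where a whole thing is asked for, a point or a joint stands for the part that bears it (a point fixed in the world has none). Each returns a list of dicts, best first, with "conf" (0 to 1); they miss things now and then, are a little off and sometimes report something else, mostly with a low value. They report only what shows in the picture. A call takes as long as a camera call.
- env.spot_in(label, camera): "at" ([column, row] as shares, 0 to 1, of the picture: columns of its width, rows of its height, amid what is visible of it).
- env.silhouettes(label, camera): "pixels" (400x640 bool, what is visible of it) and "at" ([column, row] as shares, 0 to 1, of the picture: columns of its width, rows of its height, amid what is visible of it).
- env.landmark_of(label, camera): "at" ([column, row] as shares, 0 to 1, of the picture: columns of its width, rows of its height: a listed point, or the origin of a listed thing).
The state is a dict: "time": time; "joint_positions": joint angles; "joint_velocities": joint speeds; "effort": joint torques, N m; "tool_pos": TCP position; "tcp_rot": TCP orientation; "ft_force": force on the tool from outside, world axes, zero at the start; "torque": the same for the moment, N m; "gripper_width": finger opening in m.
Only numpy, scipy, OpenCV 4.12 (cv2) and the standard library are available. Lean on these libraries where they do the work, as an engineer would, in place of code of your own. Each camera call takes 0.05 s, during which the arm holds its last target.

### The job

Set the batch counter to 6: press lightly on the ribbed thumb band of the drum and roll it until the 6 stands in the middle of the small window, then push the steel lock tab beside it fully home towards the drum so that the drum is locked at 6. Feel for the drum and be gentle: never load the drum or the tab with more than about 20 N, and leave the things around it where they stand.

Things in the scene. Friction and masses are not known exactly. Their poses are not given: they have to be found in the camera images.
- dial_unit: batch counter: grey box 124 x 190 mm (x, y) on a fixed dark foot plate 150 x 230 mm; flat top 72 mm up. Origin at the centre of its underside, x away from the reader, y to the reader's left, z up. A drum lies in it on a level axle parallel to y, above x = 0. Under the black hood (top 93 mm up, y +35 to +87 mm) are its numerals; its ribbed grey thumb band (y -13 to +31 mm) is open on top
- window (a point): centre of the window in the hood's top, 19 x 22 mm (x, y of dial_unit), at dial_unit x = 0, y = +61, z = 93 mm; the black numerals 0 to 9 on the drum's white band pass under it, one shows at a time between two white index marks
- cover_mid (a point): fixed point of the box at dial_unit x = 0, y = +9, z = 72 mm: below the top line of the thumb band, at its middle. The band (radius 38 mm, 44 mm wide) rises out of the box's top from x = -31 to +31 mm. Its top stands 12 to 20 mm above this point: this differs from unit to unit and is not measured, so feel for it
- drum (a joint): drum angle, rad: number n is centred at n x 0.628 (6 at 3.770), stops at -0.2 and 5.85. Grows as the band's top is dragged to -x of dial_unit (0.026 rad per mm without slip). A brake of 0.15 Nm holds it; rolling takes 6 to 9 N of downward press. It rides on a spring: gives from about 4 N, 1 mm for each 4 N, and is hard after 2 mm (12 N)
- lock (a joint): lock tab travel, m: 0 out, 0.012 fully home; moves to +y of dial_unit, friction 2 N, stays where left. From 5 mm on its round-ended tongue (7 mm) enters a gap between two teeth of the drum's flange; there is one gap for each number. A drum up to about 0.1 rad off is wedged true by the tongue at 5 to 15 N of push; farther off the tongue stops against a tooth
- lock_tab (a point): middle of the top of the lock tab, an upright steel block 30 x 12 mm (x, y of dial_unit), 26 mm high, top 104 mm above the bench; at dial_unit x = 0, y = -63 mm when out. At its foot a slide plate 6 mm thick reaches 22 mm to -y of this point, between guide rails whose tops are 79 mm up. Push it from its -y side; the space above the box is free there
- grease_tin: closed cream tin, 72 mm across, 40 mm high, bystander; origin at the centre of its underside
- wood_block: plain wooden block 30 x 36 x 58 mm, bystander; origin at the centre of its underside
- big_block: plain wooden block 50 x 50 x 85 mm, bystander; origin at the centre of its underside

How it is judged:
On the way, in this order (a step that is already met when the one before it is completed fails the run):
1. the 6 stands in the window within 0.2 rad, the drum let go, lock still out (value of joint drum between 3.57 and 3.97 rad and value of joint lock below 0.006 m and contact force between each of the arm, the fingers and drum below 0.2 N), for 0.2 s.
2. the lock tab is home with the drum true at 6 (value of joint lock above 0.0105 m and value of joint drum between 3.69 and 3.85 rad), for 0.2 s.
At the end, for the whole second after the job is handed in: The drum shows 6 (within 0.08 rad, about 5 degrees) and the lock tab is home (within 1.5 mm of its 12 mm) (all of step 2); the robot touches nothing.
It fails at once if the drum is loaded with more than 25 N (contact force between any of the fingers, the arm and drum above 25 N).
It fails at once if the lock tab is loaded with more than 25 N (contact force between any of the fingers, the arm and lock above 25 N).
It fails at once if a bystander is moved by more than 20 mm (distance of any of grease_tin, wood_block, big_block from where it was at the start of the episode above 0.02 m).
It also fails if it takes over 64 s, if anything falls off the work surface, if the arm or the gripper's body presses on something with over 40 N, if the wrist force passes 120 N, or if a joint passes its speed limit or range.

## Working session

There is one attempt and no reset: what is moved stays moved. The work goes in short steps, each a Python script; the robot and the scene stay as the last script left them, time stands still between calls to the robot, and variables do not carry over. Pictures are saved under pics/ and viewed, and the job is handed in when it is done.

```bash
ls; mkdir -p pics; python3 - <<'E'
from plant import env
import cv2
for n in("scene","top"):
    im=env.get_image(n); cv2.imwrite(f"pics/{n}0.png",im["pixels"][:,:,::-1])
    print(n,im["fx"],im["cx"],im["cy"],im["k1"],im["origin"],im["rotation"])
    for l in("dial_unit","window","cover_mid","lock_tab","grease_tin","wood_block","big_block"):
        for r in env.landmark_of(l,n)[:2]: print(l,r["conf"],r["at"][0]*640,r["at"][1]*400)
s=env.get_state();print(s)
E
```

```text
pics
scene 396.0791664021349 314.8228746336587 192.41359092768542 -0.05801308001736546 [-0.19423027  0.49432651  0.55909934] [ 0.51384899 -1.22053169 -2.08493562]
dial_unit 0.93 342.01599999999996 201.92000000000002
window 0.72 323.328 176.2
cover_mid 0.88 337.216 179.07999999999998
lock_tab 0.57 360.384 162.79999999999998
grease_tin 0.82 254.59199999999998 224.32
wood_block 0.86 401.92 212.48
big_block 0.62 230.272 256.8
top 512.1271547790119 315.80215358492404 198.34386753480416 -0.15293485451230876 [ 0.15597826 -0.08740015  1.28224623] [ 0.16065575 -0.16211095 -1.61632529]
window 0.59 343.808 182.68
lock_tab 0.83 397.312 193.68
grease_tin 0.63 271.168 172.4
wood_block 0.8 398.72 256.68
big_block 0.91 222.272 200.99999999999997
{'time': 0.8, 'joint_positions': array([ 1.27501516,  0.4674886 , -0.01158677,  1.60270256,  0.0060177 ,
        1.07139528, -0.05629681]), 'joint_velocities': array([-0.00024918, -0.00097434,  0.00033744,  0.00015975,  0.00096168,
       -0.00117499, -0.00061729]), 'effort': array([ 1.63199679e-04, -5.20352411e+01, -1.24673441e-02, -2.44039267e+01,
       -5.66583651e-02,  1.11587875e-02,  2.27740770e-05]), 'tool_pos': array([ 0.16251072, -0.62936606,  0.2145987 ]), 'tcp_rot': array([ 2.48361716e+00, -1.92374309e+00, -2.09030251e-06]), 'ft_force': array([-0.6296526 , -0.04155379, -0.23894809]), 'torque': array([-0.03651391,  0.01193379, -0.03988305]), 'gripper_width': 0.09177097956038172}
```

View pics.

View pics/scene0.png

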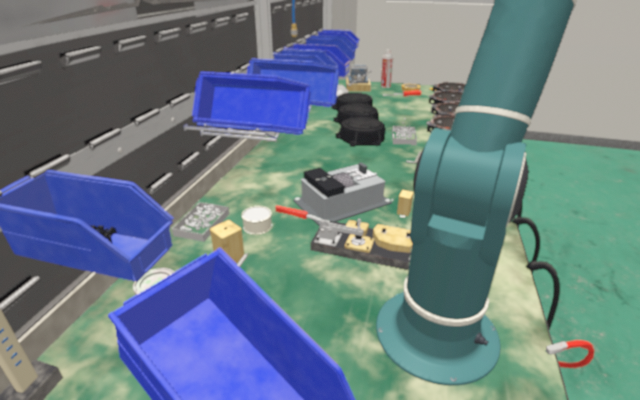

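View pics/top0.png

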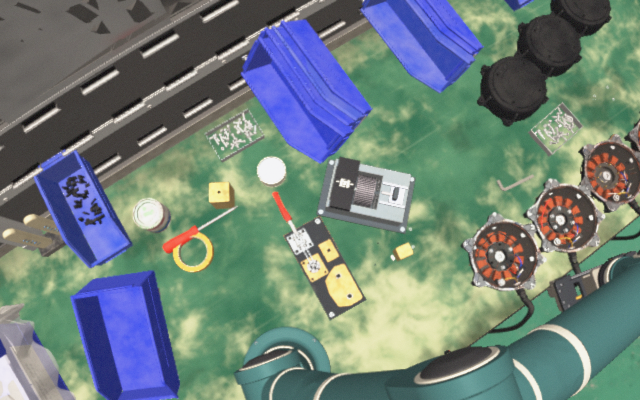

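```bash
cat > h.py <<'E'
from plant import env
import numpy as np, cv2
from scipy.spatial.transform import Rotation as R
def cam(im):
    K=np.array([[im["fx"],0,im["cx"]],[0,im["fy"],im["cy"]],[0,0,1]]);d=np.array([im["k1"],0,0,0.])
    rot=np.array(im["rotation"]); M=R.from_rotvec(rot).as_matrix() if rot.ndim==1 else rot
    return K,d,M,np.array(im["origin"])
def ray(im,uv):
    K,d,M,o=cam(im); 
    x,y=np.asarray(uv,float); sx,sy=(x-K[0,2])/K[0,0],(y-K[1,2])/K[1,1]
    u=np.array([sx,sy])
    for _ in range(30): u=np.array([sx,sy])/(1+im["k1"]*(u@u))
    return o,M@np.array([u[0],-u[1],-1])
def at_z(im,uv,z):
    o,v=ray(im,uv); return o+v*(z-o[2])/v[2]
def proj(im,P):
    K,d,M,o=cam(im); q=(np.atleast_2d(P)-o)@M; q=q*[1,-1,-1]
    return cv2.projectPoints(q,np.zeros(3),np.zeros(3),K,d)[0][:,0]
E
python3 - <<'E'
from h import *
a=env.get_image("top");b=env.get_image("scene")
for l,z in(("window",.093),("cover_mid",.072),("lock_tab",.104),("dial_unit",0),("grease_tin",0),("wood_block",0),("big_block",0)):
    for n,im in(("top",a),("scene",b)):
        for r in env.landmark_of(l,n)[:1]: print(l,n,r["conf"],at_z(im,np.array(r["at"])*[640,400],z).round(4))
cv2.imwrite("pics/t1.png",cv2.resize(a["pixels"][145:245,305:425,::-1],None,fx=6,fy=6,interpolation=cv2.INTER_CUBIC))
cv2.imwrite("pics/s1.png",cv2.resize(b["pixels"][155:230,280:420,::-1],None,fx=5.5,fy=5.5,interpolation=cv2.INTER_CUBIC))
E
```

```text
window top 0.7 [ 0.4293 -0.1624  0.093 ]
window scene 0.73 [ 0.4518 -0.1881  0.093 ]
cover_mid top 0.77 [ 0.4318 -0.2137  0.072 ]
cover_mid scene 0.69 [ 0.4346 -0.215   0.072 ]
lock_tab top 0.62 [ 0.4021 -0.2872  0.104 ]
lock_tab scene 0.52 [ 0.4059 -0.2743  0.104 ]
dial_unit top 0.73 [ 0.4125 -0.2191  0.    ]
dial_unit scene 0.7 [ 0.4128 -0.2071  0.    ]
grease_tin top 0.95 [0.489  0.0201 0.    ]
wood_block top 0.78 [ 0.2635 -0.2966  0.    ]
wood_block scene 0.77 [ 0.2834 -0.3127  0.    ]
big_block top 0.91 [0.4349 0.14   0.    ]
big_block scene 0.93 [0.4374 0.1373 0.    ]
```

View pics/t1.png

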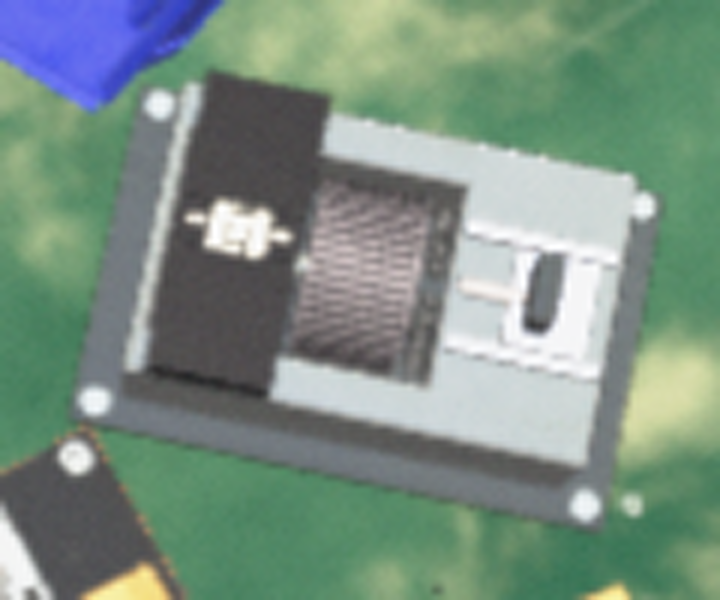

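View pics/s1.png

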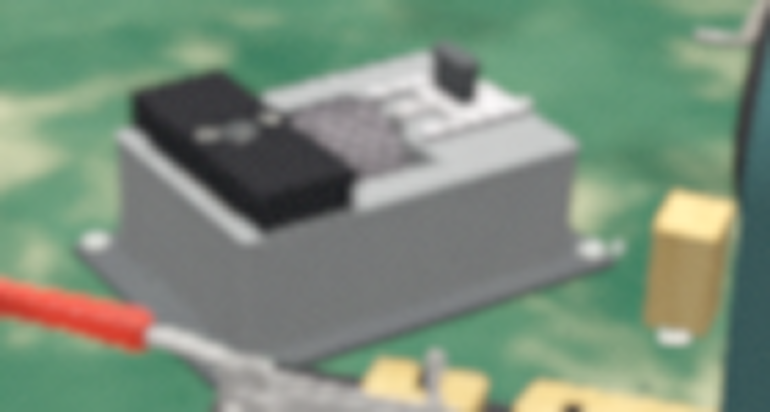

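```bash
cat >> h.py <<'E'
def rotz(t): return R.from_euler('z',t).as_matrix()
def fitpose(obs):
    from scipy.optimize import least_squares
    def res(p):
        T=rotz(p[2]);o=[]
        for im,P,uv in obs: o.append(proj(im,T@np.array(P)+[p[0],p[1],0])[0]-uv)
        return np.ravel(o)
    s=least_squares(res,[.43,-.22,-.2],loss='soft_l1'); return s.x,res(s.x).reshape(-1,2)
E
python3 - <<'E'
from h import *
a=env.get_image("top");b=env.get_image("scene")
t=lambda x,y:np.array([305+(x-2.5)/6,145+(y-2.5)/6]); s=lambda x,y:np.array([280+(x-2.2)/5.5,155+(y-2.2)/5.5])
A=[((.062,-.095,.072),(634,178)),((-.062,-.095,.072),(586,466)),((.062,.095,.072),(190,84)),((-.062,.095,.072),(125,372)),((0,.061,.093),(238,228))]
B=[((.062,-.095,.072),(435,50)),((-.062,-.095,.072),(578,145)),((.062,.095,.072),(120,133)),((-.062,.095,.072),(247,241)),((0,.061,.093),(240,131))]
oa=[(a,P,t(*u)) for P,u in A]; ob=[(b,P,s(*u)) for P,u in B]
for o in(oa,ob,oa+ob):
    p,r=fitpose(o);print(p.round(4));print(r.round(1).tolist())
T=rotz(p[2])
q=lambda P:T@np.array(P)+[p[0],p[1],0]
for n,P in(("win",(0,.061,.093)),("cover",(0,.009,.072)),("lock",(0,-.063,.104))):print(n,q(P).round(4))
# rectified views of window & top
for nm,im in(("t",a),("s",b)):
    N=40 # px per mm*... 
    xs=np.linspace(.016,-.016,480);ys=np.linspace(.083,.039,660)
    G=np.array([[q((x,y,.093)) for y in ys] for x in xs]).reshape(-1,3)
    m=proj(im,G).reshape(480,660,2).astype(np.float32)
    cv2.imwrite(f"pics/win_{nm}.png",cv2.remap(im["pixels"],m[...,0],m[...,1],cv2.INTER_CUBIC)[:,:,::-1])
E
```

```text
[ 0.4202 -0.2239 -0.2626]
[[1.0, -0.4], [0.2, 0.6], [-0.9, -0.5], [-0.4, -0.0], [0.1, 0.3]]
[ 0.4215 -0.2211 -0.2655]
[[-0.0, -0.0], [0.9, -0.2], [-0.7, 0.0], [-0.2, 0.3], [0.1, -0.4]]
[ 0.421  -0.2228 -0.2627]
[[0.6, -0.7], [-0.3, 0.3], [-1.3, -0.8], [-0.9, -0.3], [-0.3, 0.0], [0.4, -0.2], [1.4, -0.4], [-0.2, -0.1], [0.6, 0.2], [0.8, -0.5]]
win [ 0.4368 -0.1639  0.093 ]
cover [ 0.4233 -0.2141  0.072 ]
lock [ 0.4046 -0.2836  0.104 ]
```

```bash
python3 -c "
import cv2,numpy as np
a=cv2.imread('pics/win_t.png');b=cv2.imread('pics/win_s.png')
cv2.imwrite('pics/winc.png',cv2.resize(np.hstack([a,b]),(800,300)))"
```

```text
(no output)
```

View pics/winc.png

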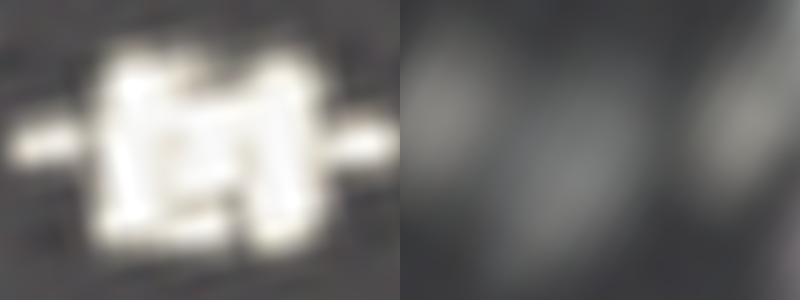

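```bash
cat >> h.py <<'E'
p0=np.array([.4206,-.2230,-.2627])
def q(P,p=p0): return (rotz(p[2])@np.atleast_2d(P).T).T+[p[0],p[1],0]
def winpic(fn,n=6,gam=2.0):
    ims=[env.get_image("top") for _ in range(n)]; im=ims[0]
    pix=np.mean([i["pixels"].astype(np.float32) for i in ims],0)
    xs=np.linspace(.042,-.042,420);ys=np.linspace(.09,-.036,630)
    X,Y=np.meshgrid(xs,ys,indexing='ij')
    m=proj(im,q(np.stack([X,Y,0*X+.093],-1).reshape(-1,3))).reshape(420,630,2).astype(np.float32)
    w=cv2.remap(pix,m[...,0],m[...,1],cv2.INTER_CUBIC).clip(0,255)
    cv2.imwrite(fn,(255*(w/255)**gam)[:,:,::-1].astype(np.uint8))
    raw=pix[168:198,325:365]; np.save(fn+".npy",raw)
    return raw
E
python3 - <<'E'
from h import *
r=winpic("pics/w0.png")
print(env.get_state()["time"])
g=r.mean(2)[6:24,6:30].round().astype(int)
for row in g: print(*("%3d"%v for v in row))
E
```

```text
2.0
125 164 197 164 106  78  77  74  77  76  76  76  76  76  76  76  76  77  76  76  76  75  75  76
129 188 204 150  98  80  78  77  76  77  76  76  76  77  78  76  76  76  76  76  76  75  76  76
124 185 198 141  90  77  76  76  77  78  77  77  76  75  76  75  77  76  77  75  76  77  75  76
135 190 196 137  82  66  68  75  76  80  90  89  81  83  79  77  76  76  76  77  77  75  76  75
158 197 174 117  83  75  74  74  71  96 161 171 138 128 105  87  80  80  80  77  77  76  77  76
182 204 160 103  82  84  85  87  88 154 240 245 222 197 152 117 113 131 111  85  74  75  75  77
196 208 149  92  86 136 153 153 127 198 245 246 233 196 172 156 189 225 191 115  75  72  76  79
193 198 138  85 106 208 229 229 183 234 246 246 246 246 243 237 240 245 236 157  87  76  75  71
195 193 137  88  82 110 122 142 158 244 247 235 228 246 247 243 246 247 223 134  97  87  79  76
199 170 113  82  78  78  78  90 162 246 247 232 239 247 245 225 246 247 223 178 183 162 112  81
203 153  95  78  77  74  75  90 183 246 247 229 242 246 242 225 246 247 220 220 243 237 165  90
198 142  92  82  74  68  68 101 214 244 243 216 206 206 175 234 247 246 191 123 136 146 111  84
197 136  88  81  79  76  76  87 135 160 183 218 240 235 181 231 246 242 176  91  77  83  80  88
174 113  81  77  78  78  77  78  84  86  94 111 133 143 125 206 227 189 117  79  74  74  78 110
160 101  78  78  77  77  77  78  76  77  77  76  77  83  82 105 114  98  80  74  65  68  83 140
148  93  79  79  78  76  76  78  80  78  77  78  76  78  76  77  77  76  77  77  76  80  94 166
134  85  78  78  77  78  76  78  78  78  77  77  76  77  76  75  76  78  76  76  76  78  88 135
130  81  77  78  77  78  78  78  77  77  79  77  76  77  77  77  77  76  76  76  77  77  83 107
```

View pics/w0.png

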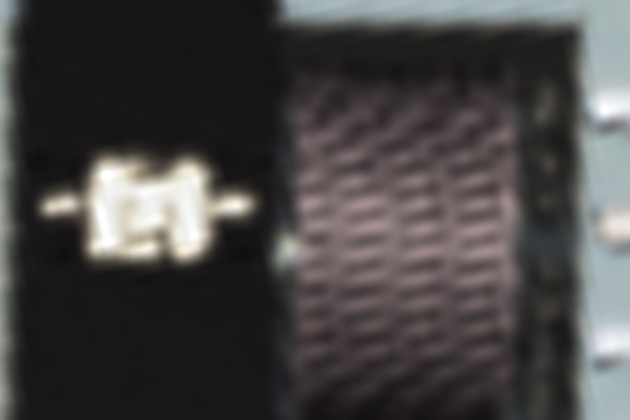

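```bash
python3 - <<'E'
from h import *
a=env.get_image("top");b=env.get_image("scene")
for ua in((321,160),(368,110),(300,150)):
  for ub in((303,133),(307,82),(200,122)):
    o1,v1=ray(a,ua);o2,v2=ray(b,ub)
    A=np.stack([v1,-v2],1);s=np.linalg.lstsq(A,o2-o1,rcond=None)[0]
    print(ua,ub,(o1+s[0]*v1).round(3),(o2+s[1]*v2).round(3))
from math import *
for th in(-.2627,-.2627+pi):
  rv=pi*np.array([cos(th/2),sin(th/2),0])
  for P in((.014,.002,.12),(-.014,.002,.085)):
    print(th,q(P)[0].round(3),env.inverse_kinematics(q(P)[0],rv))
E
```

```text
(321, 160) (303, 133) [ 0.458 -0.109  0.225] [ 0.456 -0.111  0.225]
(321, 160) (307, 82) [ 0.422 -0.107  0.35 ] [ 0.429 -0.101  0.352]
(321, 160) (200, 122) [ 0.452 -0.109  0.247] [0.568 0.091 0.276]
(368, 110) (303, 133) [ 0.592 -0.227  0.159] [ 0.586 -0.232  0.158]
(368, 110) (307, 82) [ 0.532 -0.208  0.315] [ 0.536 -0.203  0.316]
(368, 110) (200, 122) [ 0.576 -0.222  0.201] [0.71  0.016 0.223]
(300, 150) (303, 133) [ 0.477 -0.066  0.244] [ 0.441 -0.097  0.232]
(300, 150) (307, 82) [ 0.44  -0.068  0.363] [ 0.417 -0.09   0.356]
(300, 150) (200, 122) [ 0.477 -0.066  0.243] [0.571 0.089 0.275]
-0.2627 [ 0.435 -0.225  0.12 ] [ 0.79216115  0.37670783 -0.45458759  2.0450335   0.234433    0.76891221
 -0.06707178]
-0.2627 [ 0.408 -0.217  0.085] [ 0.78818255  0.39544538 -0.43438878  2.12863334  0.26476494  0.66815225
 -0.08874337]
2.878892653589793 [ 0.435 -0.225  0.12 ] [-0.56556801  0.74665839  1.35150031  2.12173491 -0.88000811  1.03548337
 -2.14100399]
2.878892653589793 [ 0.408 -0.217  0.085] [ 0.27506587  0.35140149  0.1668095   2.16114622 -0.0963993   0.63576004
 -2.89478972]
```

```bash
python3 - <<'E'
from h import *
a=env.get_image("top");b=env.get_image("scene")
t=cv2.resize(a["pixels"][0:180,230:420,::-1],None,fx=3,fy=3,interpolation=cv2.INTER_CUBIC)
s=cv2.resize(b["pixels"][20:200,180:420,::-1],None,fx=3,fy=3,interpolation=cv2.INTER_CUBIC)
cv2.imwrite("pics/t2.png",t);cv2.imwrite("pics/s2.png",s)
E
```

```text
(no output)
```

View pics/t2.png

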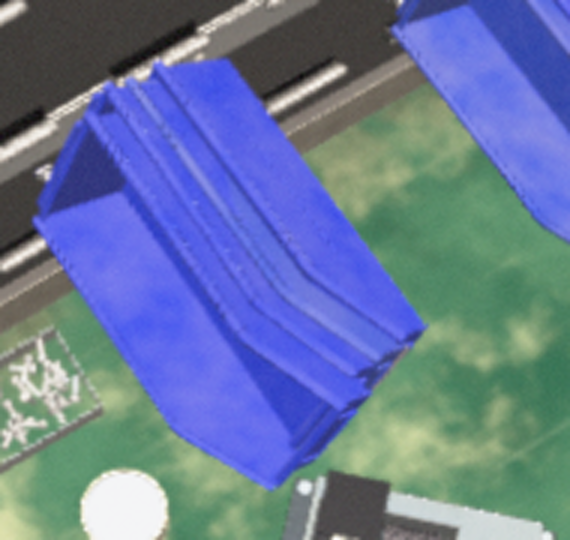

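View pics/s2.png

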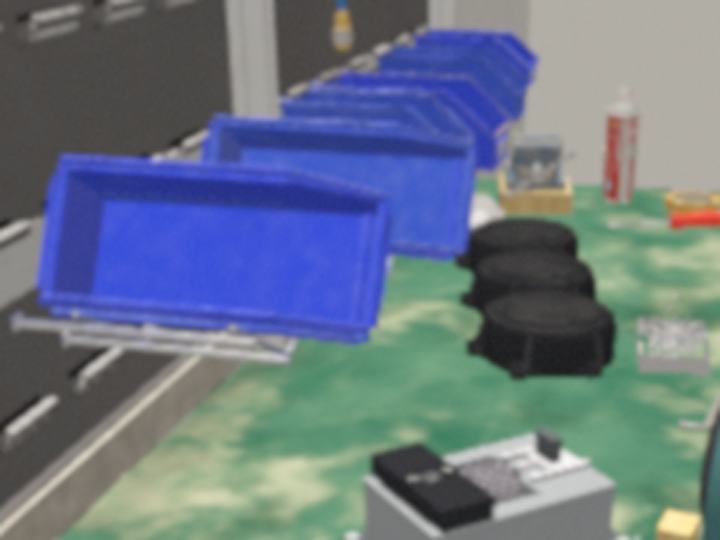

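```bash
cat >> h.py <<'E'
def tri(a,ua,b,ub):
    o1,v1=ray(a,ua);o2,v2=ray(b,ub)
    s=np.linalg.lstsq(np.stack([v1,-v2],1),o2-o1,rcond=None)[0]
    return (o1+s[0]*v1).round(3),(o2+s[1]*v2).round(3)
E
python3 - <<'E'
from h import *
a=env.get_image("top");b=env.get_image("scene")
T=lambda x,y:(230+x/3,y/3);S=lambda x,y:(180+x/3,20+y/3)
tops=dict(near=(275,487),bend=(175,430),left=(38,218),up1=(110,88),up2=(362,400),far=(425,325),far2=(230,62))
sc=dict(lr=(370,338),ur=(387,197),ul=(60,155),ll=(40,303),bend=(295,168))
for k,t in tops.items():
  for l,s in sc.items():
    x,y=tri(a,T(*t),b,S(*s)); d=np.linalg.norm(x-y)
    if d<.02: print(k,l,x,y,d.round(3))
E
```

```text
near lr [ 0.452 -0.111  0.227] [ 0.453 -0.11   0.227] 0.001
near ur [ 0.42  -0.108  0.343] [ 0.425 -0.103  0.344] 0.007
bend bend [ 0.452 -0.047  0.369] [ 0.456 -0.044  0.37 ] 0.005
left ul [0.603 0.037 0.365] [0.612 0.05  0.372] 0.017
left ll [0.662 0.053 0.245] [0.665 0.057 0.247] 0.005
up1 ul [ 0.708 -0.011  0.345] [ 0.712 -0.005  0.348] 0.008
up1 ll [0.79  0.    0.205] [ 0.787 -0.005  0.203] 0.006
up2 lr [ 0.527 -0.18   0.188] [ 0.528 -0.179  0.188] 0.001
up2 ur [ 0.482 -0.169  0.321] [ 0.488 -0.164  0.322] 0.008
far lr [ 0.597 -0.236  0.156] [ 0.593 -0.24   0.155] 0.006
far ur [ 0.54  -0.217  0.303] [ 0.542 -0.215  0.304] 0.003
```

```bash
cat >> h.py <<'E'
from math import pi,cos,sin
TH=-.80
RV=pi*np.array([cos(TH/2),sin(TH/2),0])
def L(x,y,z,**k):
    return env.movel(q((x,y,z))[0],**k)
def F(): return np.array(env.get_state()["ft_force"])
def loc(): 
    s=env.get_state(); P=np.array(s["tool_pos"])-[p0[0],p0[1],0]
    return (rotz(p0[2]).T@P).round(4), (rotz(p0[2]).T@F()).round(2), round(s["time"],2)
E
python3 - <<'E'
from h import *
print(env.inverse_kinematics(q((.013,.009,.12))[0],RV))
env.close(10)
env.move_ptp(q((.013,.009,.125))[0],RV)
print(loc(),env.get_state()["gripper_width"])
a=env.get_image("top");cv2.imwrite("pics/t3.png",a["pixels"][:,:,::-1])
b=env.get_image("scene");cv2.imwrite("pics/s3.png",b["pixels"][:,:,::-1])
E
```

```text
[ 0.7053544   0.35881001 -0.36619672  2.05504682  0.18389725  0.7581983
 -0.57361598]
(array([0.0133, 0.0075, 0.1251]), array([-0.11, -1.06, -0.53]), 5.47) 0.0005881029312925191
```

View pics/t3.png

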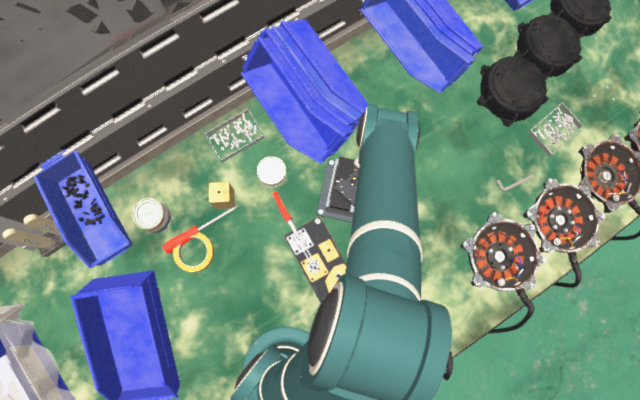

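View pics/s3.png

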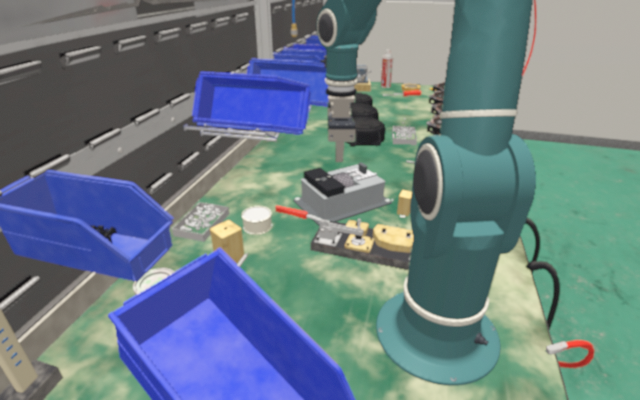

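```bash
python3 - <<'E'
from h import *
winpic("pics/w1.png",n=2)
f0=F()
L(.013,.009,.098,speed=.1)
f0=(F()+F())/2; print(f0,loc())
c=L(.013,.009,.080,speed=.015,contact_N=2.5)
print(c,loc(),F()-f0)
np.save("f0.npy",f0)
E
```

```text
[-0.52460123 -0.59892412  0.05965507] (array([0.0128, 0.0091, 0.0977]), array([-0.35, -0.71,  0.06]), 6.08)
True (array([0.0131, 0.009 , 0.0889]), array([-0.57, -0.91,  4.59]), 6.78) [-0.26663059 -0.12979865  4.52930264]
```

View pics/w1.png

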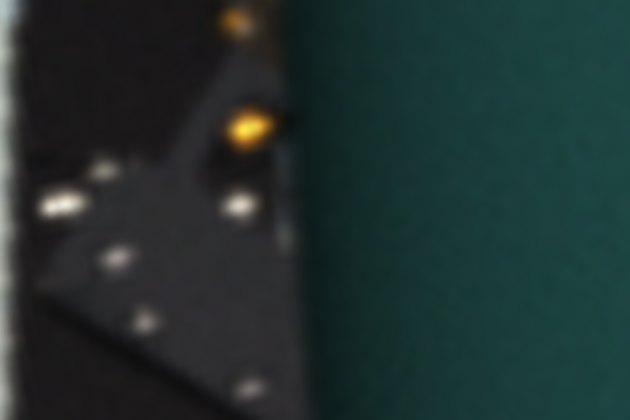

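```bash
cat >> h.py <<'E'
def press(x,y,target,zs,f0,zmin):
    z=zs
    for _ in range(12):
        f=F()[2]-f0[2]
        if f>=target-.5 or z<zmin: break
        z-=min(.0005,max(.00015,(target-f)/4e3*.8)); L(x,y,z,speed=.01)
    print("press z",round(z,5),"f",round(F()[2]-f0[2],2)); return z
def drag(x0,x1,y,z,f0,seg=.007,speed=.04):
    n=int(np.ceil(abs(x1-x0)/seg))
    for x in np.linspace(x0,x1,n+1)[1:]:
        L(x,y,z,speed=speed); f=rotz(p0[2]).T@(F()-f0); print(round(x,4),f.round(2),loc()[0])
        if f[2]>14: print("HIGH");z+=.0007
        elif f[2]>10: z+=.0003
        elif f[2]<6: z-=.0003
    return z
E
python3 - <<'E'
from h import *
f0=np.load("f0.npy")
z=press(.013,.009,8,loc()[0][2],f0,.0855)
z=drag(.013,-.002,.009,z,f0)
L(-.002,.009,.098,speed=.08); print(loc())
L(-.0,-.12,.15,speed=.25); print(loc())
winpic("pics/w2.png",n=2);print(loc())
E
```

```text
press z 0.08766 f 7.63
0.008 [2.34 1.54 5.76] [0.0103 0.009  0.0889]
0.003 [ 2.39 -0.03  6.68] [0.0057 0.009  0.0887]
-0.002 [3.42 1.68 6.63] [0.0008 0.0089 0.0888]
(array([-0.0021,  0.009 ,  0.0981]), array([ 0.16, -0.23, -0.46]), 8.64)
(array([-0.0006, -0.1184,  0.1491]), array([0.68, 0.31, 0.29]), 9.35)
(array([-0.0004, -0.1177,  0.1491]), array([0.56, 0.41, 0.12]), 9.45)
```

View pics/w2.png

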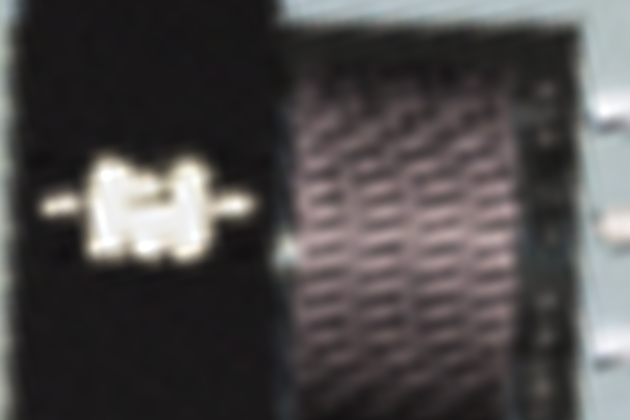

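```bash
cat >> h.py <<'E'
def cmp(names,out):
    K=[]
    im=env_im
    for n in names:
        raw=np.load(n+".npy").mean(2)
        xs=np.linspace(.012,-.012,300);ys=np.linspace(.075,.047,350)
        X,Y=np.meshgrid(xs,ys,indexing='ij')
        m=proj(im,q(np.stack([X,Y,0*X+.090],-1).reshape(-1,3))).reshape(300,350,2).astype(np.float32)
        w=cv2.remap(raw.astype(np.float32),m[...,0]-325,m[...,1]-168,cv2.INTER_LANCZOS4)
        K.append(((w-90)/160).clip(0,1)**1.5*255); K.append(np.zeros((300,20)))
    cv2.imwrite(out,np.hstack(K)[:, :].astype(np.uint8))
E
python3 - <<'E'
import h
h.env_im=h.env.get_image("top")
h.cmp(["pics/w0.png","pics/w2.png"],"pics/c1.png")
E
```

```text
(no output)
```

View pics/c1.png

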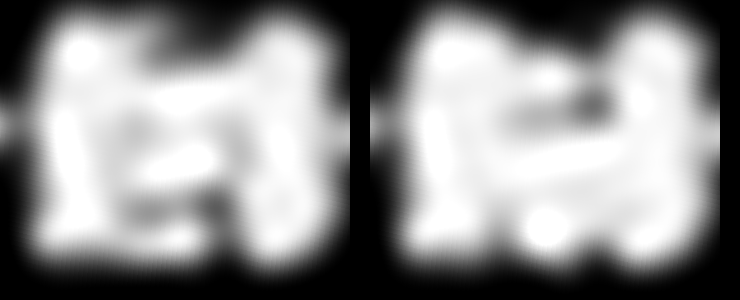

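```bash
cat >> h.py <<'E'
def drag(x0,x1,y,z,f0,tgt=9,seg=.004,speed=.05,v=True):
    n=max(1,int(round(abs(x1-x0)/seg)))
    out=[]
    for x in np.linspace(x0,x1,n+1)[1:]:
        L(x,y,z,speed=speed); f=rotz(p0[2]).T@(F()-f0); out.append((loc()[0][0]*1000,f[0],f[2]))
        z+=np.clip((f[2]-tgt)/8e3,-.0004,.0008)
    if v: print(np.round(out,1).tolist())
    return z
def stroke(xa,xb,tgt=9,pic=None,y=.009,away=True):
    L(xa,y,.0985,speed=.3); env.sleep(.1)
    f0=F()
    c=L(xa,y,.082,speed=.02,contact_N=2.5)
    if not c: print("no contact")
    z=press(xa,y,tgt,loc()[0][2],f0,.085)
    xs=loc()[0][0]
    z=drag(xa,xb,y,z,f0,tgt)
    print("moved",xs,loc()[0][0])
    L(loc()[0][0],y,.0985,speed=.12)
    if away: L(xb,-.11,.13,speed=.35)
    if pic: env.sleep(.05); winpic(pic,n=2)
    print("t",loc()[2])
E
python3 - <<'E'
from h import *
stroke(.010,.002,9,"pics/w3.png")
import h
h.env_im=env.get_image("top")
cmp(["pics/w2.png","pics/w3.png"],"pics/c2.png")
E
```

```text
press z 0.08734 f 8.94
[[8.3, 2.0, 7.0], [5.0, 3.3, 7.3]]
moved 0.0101 0.005
t 12.92
```

View pics/c2.png

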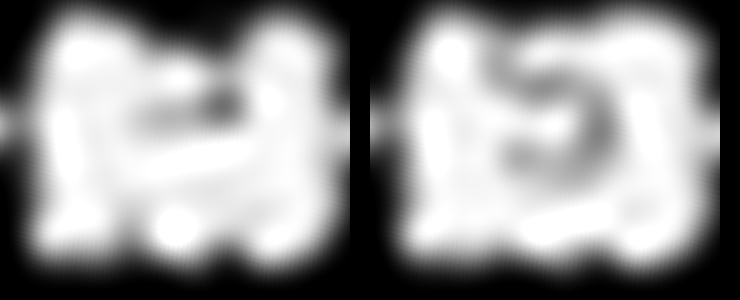

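View pics/w3.png

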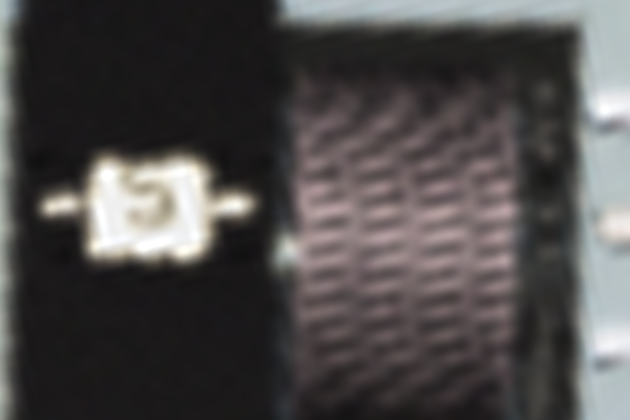

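```bash
python3 - <<'E'
from h import *
stroke(.013,-.012,9,"pics/w4.png")
import h
h.env_im=env.get_image("top")
cmp(["pics/w3.png","pics/w4.png"],"pics/c3.png")
E
```

```text
press z 0.08686 f 8.81
[[11.4, 1.2, 6.4], [7.9, 1.8, 8.1], [3.9, 3.0, 7.9], [-0.2, 2.5, 8.8], [-4.3, 2.3, 7.2], [-8.5, 2.4, 8.8]]
moved 0.0132 -0.0085
t 17.58
```

View pics/c3.png

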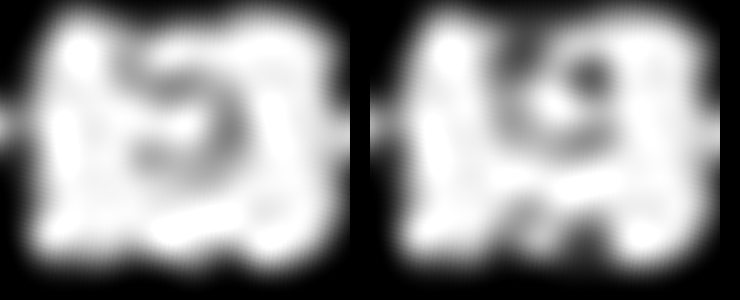

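View pics/w4.png

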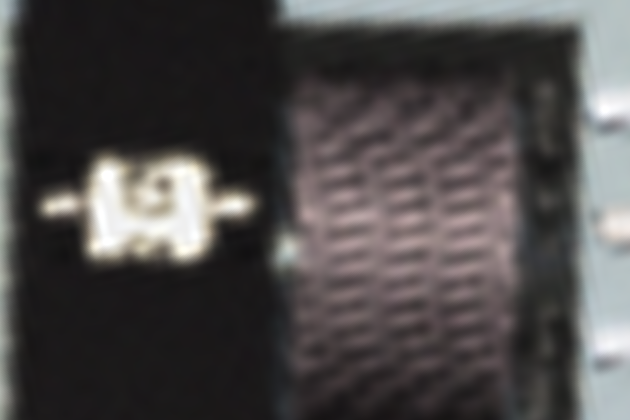

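```bash
cat > fit.py <<'E'
import h; from h import *
from scipy.optimize import least_squares
im=env.get_image("top"); h.env_im=im
names=["w0","w2","w3","w4"]
obs=[np.load(f"pics/{n}.png.npy").mean(2) for n in names]
S=6; H,W=obs[0].shape
uu,vv=np.meshgrid((np.arange(W*S)+.5)/S-.5+325,(np.arange(H*S)+.5)/S-.5+168)
K,d,M,o=cam(im)
pts=cv2.undistortPoints(np.stack([uu.ravel(),vv.ravel()],-1)[:,None].astype(float),K,d)[:,0]
D=(np.c_[pts[:,0],-pts[:,1],-np.ones(len(pts))]@M.T)
Rz=rotz(p0[2]); Dl=D@Rz; ol0=(o-[p0[0],p0[1],0])@Rz
def glyph(n,font,th):
    g=np.zeros((200,160),np.uint8); sc=4.6
    (w,hh),b=cv2.getTextSize(str(n),font,sc,th); g2=np.zeros((hh+th,w+th),np.uint8)
    cv2.putText(g2,str(n),(th//2,hh+th//2),font,sc,255,th,cv2.LINE_AA)
    ys,xs=np.where(g2>0); return g2[ys.min():ys.max()+1,xs.min():xs.max()+1].astype(np.float32)/255
G={n:glyph(n,cv2.FONT_HERSHEY_SIMPLEX,20) for n in range(10)}
AX=.0505
def render(phi,r,hd,wd,dx,dy,blur,whi=300):
    ol=ol0-[dx,dy,0]
    s=(.093-ol[2])/Dl[:,2]; P=ol+s[:,None]*Dl
    win=(abs(P[:,0])<.0095)&(abs(P[:,1]-.061)<.011)
    a=Dl[:,0]**2+Dl[:,2]**2; ox,oz=ol[0],ol[2]-AX
    b=ox*Dl[:,0]+oz*Dl[:,2]; c=ox*ox+oz*oz-r*r; disc=b*b-a*c
    ok=disc>0; t=(-b-np.sqrt(np.where(ok,disc,0)))/a
    x=ox+t*Dl[:,0]; z=oz+t*Dl[:,2]; y=ol[1]+t*Dl[:,1]
    th=np.arctan2(x,z)  # angle from top to +x
    al=th+phi           # drum angle coordinate: number n at al=n*.628
    n=np.round(al/.628319); v=(al-n*.628319)*r; u=-(y-.061)
    ink=np.zeros(len(x))
    for k in np.unique(n[win&ok]).astype(int):
        if k<0 or k>9: continue
        g=G[k]; m=win&ok&(n==k); hh,ww=g.shape; wdk=wd*ww/hh/.7
        gx=((u[m]/wdk+.5)*ww).astype(np.float32); gy=((.5-v[m]/hd)*hh).astype(np.float32)
        ink[m]=cv2.remap(g,gx[:,None],gy[:,None],cv2.INTER_LINEAR,borderValue=0)[:,0]
    I=np.where(win&ok,whi-(whi-60)*ink,77).reshape(H*S,W*S).astype(np.float32)
    I=cv2.GaussianBlur(I,(0,0),blur*S); I=cv2.resize(I,(W,H),interpolation=cv2.INTER_AREA)
    return np.minimum(I,246)
m=np.zeros((H,W),bool); 
yy,xx=np.mgrid[:H,:W]
c=proj(im,q((0,.061,.093)))[0]-[325,168]
m=(abs(xx-c[0])<6.5)&(abs(yy-c[1])<6.5)
def err(phis,g): return np.concatenate([(render(p,*g)-o)[m] for p,o in zip(phis,obs)])
if __name__=="__main__":
    best=[]
    for r in(.025,.029,.033,.036):
        g=[r,.011,.0075,0,0,.6]
        # window shift by phi-free grid, then phases by 1D scan
        for it in range(2):
            ph=[]
            for i,o_ in enumerate(obs):
                ps=np.arange(1.8,4.4,.04)
                e=[((render(p,*g)-o_)[m]**2).mean() for p in ps]; ph.append(ps[np.argmin(e)])
            f=lambda x:err(x[:4],[r,x[4]/100,x[5]/100,x[6]/100,x[7]/100,x[8]])
            s=least_squares(f,ph+[g[1]*100,g[2]*100,g[3]*100,g[4]*100,g[5]],diff_step=.01,max_nfev=25)
            g=[r,s.x[4]/100,s.x[5]/100,s.x[6]/100,s.x[7]/100,s.x[8]]
        print(r,np.sqrt((s.fun**2).mean()).round(1),s.x[:4].round(3),np.round(g,4),flush=True)
E
python3 fit.py
```

```text
0.025 27.1 [2.   4.28 4.24 2.8 ] [ 2.5000e-02  1.1000e-02  7.9000e-03  5.0000e-04 -6.0000e-04  1.0794e+00]
0.029 27.2 [1.994 4.118 4.288 2.752] [ 2.9000e-02  1.1300e-02  7.3000e-03 -2.0000e-04 -4.0000e-04  1.0836e+00]
0.033 26.8 [4.12 4.16 4.36 4.04] [ 3.3000e-02  1.1200e-02  9.2000e-03  0.0000e+00 -6.0000e-04  1.0329e+00]
0.036 27.1 [2.8  4.2  4.36 4.04] [ 3.6000e-02  1.0800e-02  8.5000e-03 -2.0000e-04 -9.0000e-04  1.0316e+00]
```

```bash
cat > fit2.py <<'E'
import fit; from fit import *
rng=[(2.2,2.8),(2.6,3.1),(2.9,3.4),(3.45,3.95)]
res=[]
for th in(10,18):
  fit.G.update({n:glyph(n,cv2.FONT_HERSHEY_SIMPLEX,th) for n in range(10)})
  for r in(.025,.028,.031,.034,.037):
    g=[r,.011,.0075,0,-.0005,.8,400]
    for it in range(3):
        ph=[]
        for i,o_ in enumerate(obs):
            ps=np.arange(*rng[i],.03)
            e=[((render(p,*g)-o_)[m]**2).mean() for p in ps]; ph.append(ps[np.argmin(e)])
        mk=lambda x:[r,x[4]/100,x[5]/100,x[6]/100,x[7]/100,x[8],x[9]*400]
        s=least_squares(lambda x:err(x[:4],mk(x)),ph+[g[1]*100,g[2]*100,g[3]*100,g[4]*100,g[5],g[6]/400],diff_step=.01,max_nfev=15)
        g=mk(s.x)
    print(th,r,np.sqrt((s.fun**2).mean()).round(1),s.x[:4].round(3),np.round(g,4).tolist(),flush=True)
    res.append((s.cost,th,list(s.x[:4]),g))
res.sort(key=lambda t:t[0]); c,th,ph,g=res[0]
fit.G.update({n:glyph(n,cv2.FONT_HERSHEY_SIMPLEX,th) for n in range(10)})
rows=[np.hstack([cv2.resize(x[4:26,8:32].astype(np.uint8),None,fx=8,fy=8,interpolation=cv2.INTER_CUBIC) for x in L_]) for L_ in(obs,[render(p,*g) for p in ph])]
cv2.imwrite("pics/fit.png",np.vstack(rows))
E
python3 fit2.py
```

```text
10 0.025 23.5 [2.586 2.692 3.354 3.767] [0.025, 0.0109, 0.0143, -0.0001, -0.0007, 1.1049, 387.2773]
10 0.028 23.7 [2.199 2.69  3.14  3.48 ] [0.028, 0.0125, 0.0139, 0.0001, -0.0005, 1.1177, 383.8365]
10 0.031 23.5 [2.26 2.78 3.17 3.93] [0.031, 0.0131, 0.0145, -0.0002, -0.0007, 1.1306, 385.8994]
10 0.034 24.1 [2.212 2.679 3.349 3.464] [0.034, 0.0112, 0.0135, -0.0002, -0.0006, 1.1303, 380.6818]
10 0.037 24.4 [2.194 2.75  3.387 3.838] [0.037, 0.0104, 0.0133, -0.0001, -0.0006, 1.0858, 363.364]
18 0.025 22.6 [2.68 2.66 3.23 3.93] [0.025, 0.0085, 0.0132, -0.0001, -0.0007, 1.2087, 412.6068]
18 0.028 22.3 [2.77 2.81 3.23 3.48] [0.028, 0.0111, 0.0134, 0.0002, -0.0007, 1.1329, 400.5346]
18 0.031 22.4 [2.2  2.78 3.23 3.45] [0.031, 0.0117, 0.0122, 0.0, -0.0007, 1.155, 393.8477]
18 0.034 23.4 [2.201 2.833 3.265 3.942] [0.034, 0.0136, 0.0128, -0.0003, -0.0008, 1.1643, 395.718]
18 0.037 22.8 [2.227 2.894 2.931 3.456] [0.037, 0.0113, 0.0129, 0.0005, -0.0009, 1.1144, 377.129]
```

View pics/fit.png

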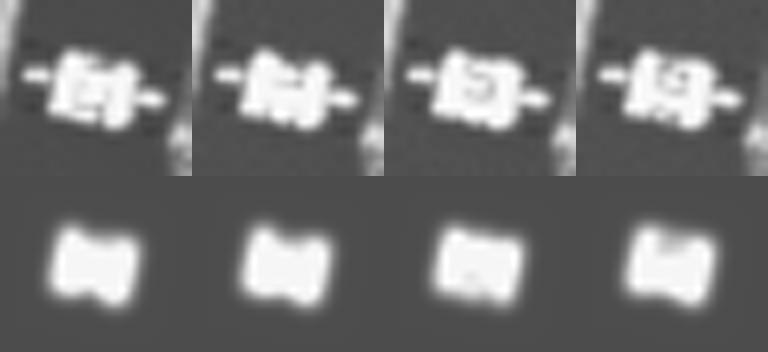

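```bash
cat > fit3.py <<'E'
import fit; from fit import *
fx,fy=c
# mask: rotate into window axes, exclude marks
X=np.array([proj(im,q((.001,.061,.093)))[0]-proj(im,q((0,.061,.093)))[0],proj(im,q((0,.062,.093)))[0]-proj(im,q((0,.061,.093)))[0]]).T
ab=np.stack([xx-c[0],yy-c[1]],-1)@np.linalg.inv(X).T
fit.m=m=(abs(ab[...,1])<9)&(abs(ab[...,0])<11)
rng=[(2.2,2.8),(2.6,3.1),(2.9,3.4),(3.45,3.95)]
res=[]
for font in(cv2.FONT_HERSHEY_SIMPLEX,cv2.FONT_HERSHEY_DUPLEX):
 for th in(12,22):
  fit.G.update({n:glyph(n,font,th) for n in range(10)})
  for r in(.024,.027,.03,.033,.036):
   for hd in(.009,.0115,.014):
    g=[r,hd,hd*.65,0,-.0007,.55,330]
    for it in range(2):
        ph=[]
        for i,o_ in enumerate(obs):
            ps=np.arange(*rng[i],.03)
            e=[((render(p,*g)-o_)[m]**2).mean() for p in ps]; ph.append(ps[np.argmin(e)])
        if it==0:
          f=lambda x:err(ph,[r,x[0]/100,x[1]/100,x[2]/100,x[3]/100,x[4],x[5]*400])
          s=least_squares(f,[g[1]*100,g[2]*100,g[3]*100,g[4]*100,g[5],g[6]/400],diff_step=.02,max_nfev=8,bounds=([.7,.4,-.3,-.3,.35,.6],[1.6,1.1,.3,.3,.9,1.2]))
          x=s.x;g=[r,x[0]/100,x[1]/100,x[2]/100,x[3]/100,x[4],x[5]*400]
    cst=(err(ph,g)**2).mean()**.5
    res.append((cst,font,th,ph,g))
res.sort(key=lambda t:t[0])
for t in res[:12]: print(round(t[0],1),t[1:3],np.round(t[3],2),np.round(t[4],4).tolist())
_,font,th,ph,g=res[0]
fit.G.update({n:glyph(n,font,th) for n in range(10)})
rows=[np.hstack([cv2.resize(x[4:26,8:32].astype(np.uint8),None,fx=8,fy=8,interpolation=cv2.INTER_CUBIC) for x in L_]) for L_ in(obs,[render(p,*g) for p in ph])]
cv2.imwrite("pics/fit.png",np.vstack(rows))
E
timeout 570 python3 fit3.py
```

```text
16.6 (0, 12) [2.2  2.9  2.99 3.54] [0.036, 0.0149, 0.01, 0.0001, -0.0008, 0.7178, 313.4498]
17.0 (0, 12) [2.2  2.87 3.02 3.54] [0.033, 0.0145, 0.0101, 0.0002, -0.001, 0.7211, 318.1666]
17.3 (2, 12) [2.77 2.9  2.96 3.54] [0.036, 0.016, 0.0106, 0.0003, -0.0009, 0.8725, 336.4436]
17.4 (2, 12) [2.77 2.84 2.96 3.45] [0.03, 0.0112, 0.0103, 0.0001, -0.001, 0.8581, 337.8188]
17.4 (2, 12) [2.77 2.81 2.93 3.45] [0.03, 0.0078, 0.0108, 0.0002, -0.0009, 0.8084, 324.5674]
17.4 (0, 12) [2.71 2.87 2.99 3.45] [0.03, 0.011, 0.0103, 0.0001, -0.0009, 0.7101, 304.4368]
17.6 (2, 12) [2.77 2.81 2.93 3.48] [0.027, 0.0121, 0.011, 0.0002, -0.0012, 0.886, 342.2755]
17.7 (0, 12) [2.23 2.96 3.05 3.63] [0.036, 0.0104, 0.0099, -0.0, -0.0008, 0.7254, 300.4537]
17.8 (2, 12) [2.23 2.87 3.02 3.6 ] [0.036, 0.0084, 0.01, 0.0003, -0.0008, 0.7369, 311.7725]
17.9 (2, 12) [2.68 2.84 3.02 3.51] [0.033, 0.0142, 0.0108, 0.0, -0.001, 0.8329, 344.8991]
18.3 (0, 12) [2.2  2.93 2.99 3.48] [0.033, 0.0113, 0.0089, 0.0003, -0.0009, 0.7512, 313.3171]
18.3 (2, 12) [2.77 2.81 2.99 3.45] [0.033, 0.0091, 0.0094, -0.0002, -0.0008, 0.7905, 318.2306]
```

View pics/fit.png

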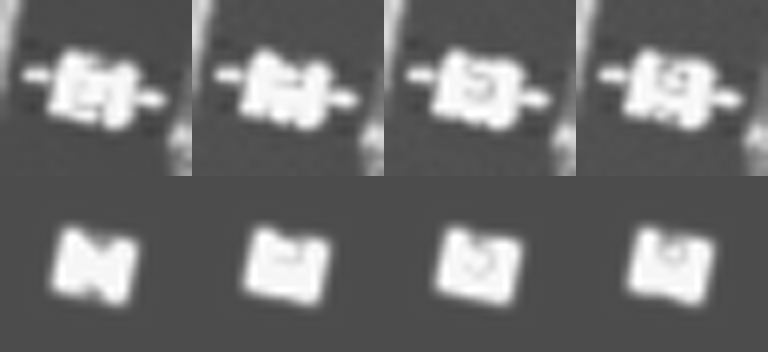

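```bash
python3 - <<'E'
from h import *
stroke(.010,-.001,9,"pics/w5.png")
import h
h.env_im=env.get_image("top")
cmp(["pics/w4.png","pics/w5.png"],"pics/c4.png")
E
```

```text
press z 0.08788 f 8.59
[[8.4, 2.0, 5.7], [5.5, 2.8, 7.1], [2.1, 2.7, 8.0]]
moved 0.0101 0.0021
t 21.15
```

View pics/c4.png

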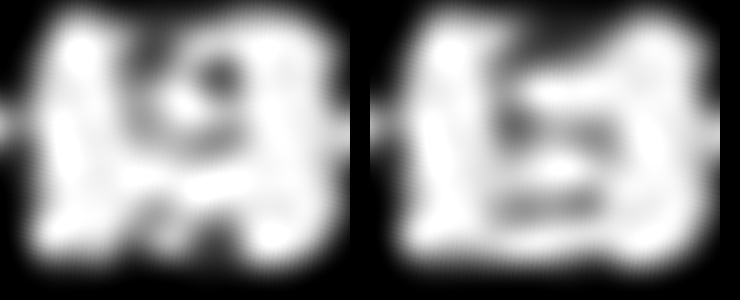

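View pics/w5.png

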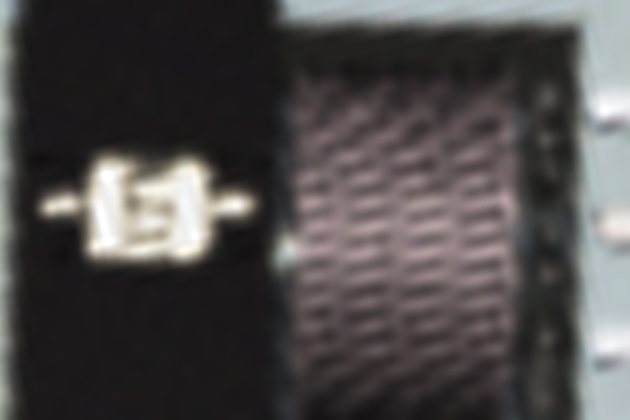

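```bash
cat > fit4.py <<'E'
import sys,fit; from fit import *
names=["w0","w2","w3","w4","w5"]+sys.argv[1:]
obs=[np.load(f"pics/{n}.png.npy").mean(2) for n in names]
X=np.array([proj(im,q((.001,.061,.093)))[0]-proj(im,q((0,.061,.093)))[0],proj(im,q((0,.062,.093)))[0]-proj(im,q((0,.061,.093)))[0]]).T
ab=np.stack([xx-c[0],yy-c[1]],-1)@np.linalg.inv(X).T
m=(abs(ab[...,1])<9)&(abs(ab[...,0])<11)
best=[]
for font in(0,2):
 for th in(10,16):
  fit.G.update({n:glyph(n,font,th) for n in range(10)})
  for r in(.033,.036):
   for hd in(.013,.015,.017):
    for wd in (.009,.0105):
     g=[r,hd,wd,.0001,-.0008,.65,313]
     ps=np.arange(2.2,4.2,.03)
     E=np.array([[((render(p,*g)-o)[m]**2).mean() for p in ps] for o in obs])
     # digits limited by knowledge
     lim=[(2.2,2.8),(2.6,3.05),(2.8,3.3),(3.4,3.9)]+[(3.5,4.1)]*(len(obs)-4)
     ph=[];e=[]
     for i,(a,b) in enumerate(lim):
        k=(ps>=a)&(ps<=b); j=np.argmin(np.where(k,E[i],1e9)); ph.append(ps[j]);e.append(E[i][j])
     best.append((np.mean(e)**.5,font,th,r,hd,wd,ph,np.sqrt(e)))
best.sort(key=lambda t:t[0])
for t in best[:10]: print(round(t[0],1),t[1:6],np.round(t[6],2),t[7].round(0))
E
timeout 570 python3 fit4.py
```

```text
15.6 (0, 10, 0.036, 0.017, 0.0105) [2.2  2.92 3.01 3.55 3.67] [17. 17. 13. 16. 15.]
16.4 (0, 10, 0.036, 0.015, 0.0105) [2.2  2.89 2.98 3.55 3.67] [19. 15. 14. 17. 16.]
16.7 (0, 10, 0.033, 0.017, 0.0105) [2.2  2.89 2.98 3.52 3.64] [21. 19. 14. 14. 15.]
16.8 (0, 10, 0.036, 0.017, 0.009) [2.2  2.92 3.01 3.55 3.67] [17. 17. 14. 18. 17.]
17.2 (0, 10, 0.033, 0.015, 0.0105) [2.2  2.86 2.95 3.52 3.64] [20. 18. 15. 16. 17.]
17.4 (0, 10, 0.033, 0.013, 0.0105) [2.2  2.86 3.01 3.49 3.58] [21. 18. 13. 17. 17.]
17.4 (0, 10, 0.036, 0.013, 0.0105) [2.2  2.89 3.04 3.58 3.61] [20. 16. 13. 19. 17.]
17.6 (0, 10, 0.033, 0.017, 0.009) [2.2  2.89 2.95 3.52 3.64] [20. 19. 15. 16. 17.]
17.8 (0, 10, 0.036, 0.015, 0.009) [2.2  2.89 2.98 3.55 3.67] [19. 16. 15. 19. 19.]
18.3 (0, 10, 0.033, 0.015, 0.009) [2.2  2.86 2.95 3.52 3.64] [21. 19. 15. 17. 19.]
```

```bash
python3 - <<'E'
from h import *
stroke(.008,.002,9.5,"pics/w6.png")
import h
h.env_im=env.get_image("top")
cmp(["pics/w5.png","pics/w6.png"],"pics/c5.png")
E
timeout 570 python3 fit4.py w6
```

```text
press z 0.08755 f 9.24
[[7.1, 1.4, 6.5], [5.0, 2.3, 7.1]]
moved 0.0081 0.005
t 24.6
15.5 (0, 10, 0.036, 0.017, 0.0105) [2.2  2.92 3.01 3.55 3.67 3.76] [17. 17. 13. 16. 15. 15.]
16.4 (0, 10, 0.036, 0.015, 0.0105) [2.2  2.89 2.98 3.55 3.67 3.79] [19. 15. 14. 17. 16. 16.]
16.5 (0, 10, 0.033, 0.017, 0.0105) [2.2  2.89 2.98 3.52 3.64 3.73] [21. 19. 14. 14. 15. 16.]
17.0 (0, 10, 0.036, 0.017, 0.009) [2.2  2.92 3.01 3.55 3.67 3.76] [17. 17. 14. 18. 17. 18.]
17.0 (0, 10, 0.033, 0.015, 0.0105) [2.2  2.86 2.95 3.52 3.64 3.76] [20. 18. 15. 16. 17. 16.]
17.5 (0, 10, 0.033, 0.013, 0.0105) [2.2  2.86 3.01 3.49 3.58 3.79] [21. 18. 13. 17. 17. 18.]
17.6 (0, 10, 0.036, 0.013, 0.0105) [2.2  2.89 3.04 3.58 3.61 3.82] [20. 16. 13. 19. 17. 18.]
17.7 (0, 10, 0.033, 0.017, 0.009) [2.2  2.89 2.95 3.52 3.64 3.76] [20. 19. 15. 16. 17. 18.]
17.8 (0, 10, 0.036, 0.015, 0.009) [2.2  2.89 2.98 3.55 3.67 3.79] [19. 16. 15. 19. 19. 18.]
18.3 (0, 10, 0.033, 0.015, 0.009) [2.2  2.86 2.95 3.52 3.64 3.76] [21. 19. 15. 17. 19. 18.]
```

View pics/c5.png

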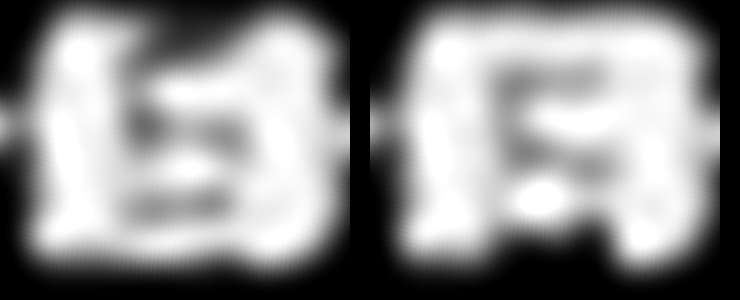

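```bash
python3 - <<'E'
from h import *
RV0=pi*np.array([cos(p0[2]/2),sin(p0[2]/2),0])
env.move_ptp(q((0,-.108,.13))[0],RV0)
L(0,-.108,.089,speed=.12); env.sleep(.1)
f0=F(); print(loc())
c=L(0,-.06,.089,speed=.02,contact_N=1.5)
P,_,t=loc(); print(c,P,(rotz(p0[2]).T@(F()-f0)).round(2),t)
y=P[1]
log=[]
for i in range(22):
    y+=.001; L(0,y,.089,speed=.02)
    P,_,t=loc(); f=rotz(p0[2]).T@(F()-f0); log.append((round(1000*P[1],1),*f.round(1)))
    if abs(f[1])>12: break
for l in log: print(*l)
print(t); np.save("f0l.npy",f0)
E
```

```text
(array([ 0.0006, -0.1081,  0.0897]), array([-0.14, -0.1 , -0.3 ]), 25.82)
True [-0.0002 -0.0766  0.0888] [ 0.12  0.37 -0.64] 27.32
-75.8 -0.4 -0.7 1.0
-74.9 -0.8 -2.1 0.6
-73.6 -2.1 -2.3 -0.2
-72.4 -0.6 -2.1 0.7
-71.4 0.0 -1.5 -0.3
-70.4 -0.7 -1.1 -0.9
-69.5 -0.3 -1.4 -0.6
-68.5 -1.3 -1.1 -0.0
-67.5 -0.6 -1.4 -1.1
-66.5 0.1 -2.1 -0.5
-65.8 0.7 -2.1 -0.7
-65.7 0.5 -4.7 -2.3
-65.6 0.7 -7.9 -1.6
-65.6 0.8 -10.0 -2.7
-65.5 0.6 -11.1 -3.3
-65.4 1.5 -14.0 -3.9
31.32
```

```bash
python3 - <<'E'
from h import *
L(0,-.10,.089,speed=.1); L(0,-.12,.14,speed=.2)
env.move_ptp([.3,-.45,.25],RV); print(loc())
winpic("pics/w7.png",n=2)
a=env.get_image("top")
cv2.imwrite("pics/t7.png",cv2.resize(a["pixels"][145:245,305:425,::-1],None,fx=6,fy=6,interpolation=cv2.INTER_CUBIC))
import h; h.env_im=a
cmp(["pics/w6.png","pics/w7.png"],"pics/c6.png")
E
```

```text
(array([-0.0573, -0.2484,  0.2484]), array([ 0.25,  0.23, -0.49]), 33.03)
```

View pics/t7.png

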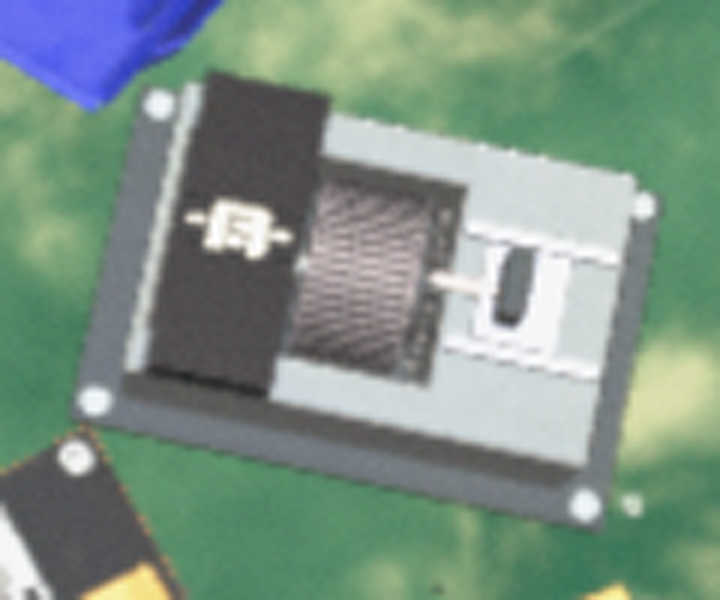

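View pics/c6.png

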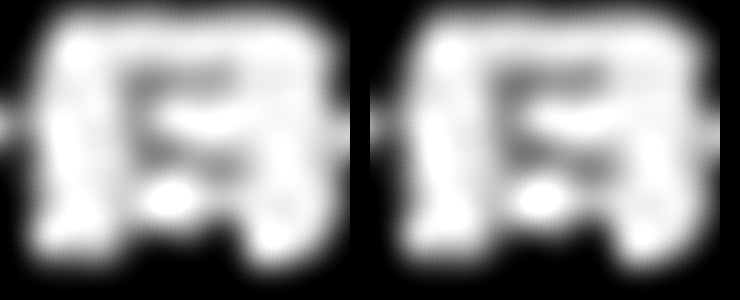

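```bash
python3 - <<'E'
from h import *
a=env.get_image("top"); A=cv2.imread("pics/top0.png"); B=np.ascontiguousarray(a["pixels"][:,:,::-1])
up=lambda I:cv2.resize(I,None,fx=10,fy=10,interpolation=cv2.INTER_CUBIC)
x0,y0,x1,y1=390,184,401,203   # dark tab in start picture
T=up(A[y0-2:y1+2,x0-2:x1+2])[20:-20,20:-20]
Sx,Sy=375,175; S=up(B[Sy:212,Sx:410])
r=cv2.matchTemplate(S,T,cv2.TM_CCOEFF_NORMED);_,v,_,l=cv2.minMaxLoc(r)
d=np.array([Sx+l[0]/10-x0,Sy+l[1]/10-y0]);print(v,d)
u=proj(a,q([(0,-.063,.104),(0,-.051,.104)]));print("expected 12mm",u[1]-u[0], "travel mm",12*np.linalg.norm(d)/np.linalg.norm(u[1]-u[0]))
E
```

```text
0.9966275095939636 [-4.9 -1.1]
expected 12mm [-4.96765011 -1.03943802] travel mm 11.874023232124577
```

```bash
python3 - <<'E'
from h import *
print(loc()); env.job_done()
E
```

```text
(array([-0.057 , -0.2485,  0.2486]), array([-0.15, -0.07,  0.06]), 33.23)
the job is handed in; nothing more can be done
```

The counter is set to 6 and locked, and I handed the job in at 33 s of the 64 s. No verdict comes back, so this rests on my own checks.

**Drum:** I felt for the band (contact at about 89 mm) and rolled it from 4 through 5 to 6 in five short strokes. I aimed for 9 N of downward press, and no reading went above about 9.3 N. I lifted clear after each stroke to look in the window.

**Lock tab:** I pushed it until it stopped hard, at up to about 14 N.

**Last checks:**
- **Tab travel:** comparing the pictures before and after gives 11.9 mm of the 12 mm, so it is home.
- **Drum angle:** the window looks the same before and after locking. The tab slid home at about 2 N with no wedging force, so the drum was already close to true.
- **Robot:** it was parked well clear of everything when I handed in.

**What disagreed or stayed uncertain:**
- **Numeral reading:** the numerals are only about 8 pixels high and overexposed. My numeral fit gave 3.73 to 3.82 rad, and by eye it looked slightly past centre, around 3.81.
- **Starting 4:** the fit never matched the starting picture, so I read the 4 by eye.
- **Stroke slip:** the drum turned less than commanded, from slip or the arm lagging, and I corrected for it from the pictures.
- **Bystanders:** I did not measure them again at the end. The arm worked only over the counter and beside it, and no unexpected contact force showed.

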